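# Catch a batch of plugs from the feed chute and put it on the counting scale

### The arm

A 7-joint arm with a two-finger parallel gripper is mounted at the origin on the work surface. World frame = base frame: x ahead of the robot, y to its left, z up, the work surface at z = 0. Lengths are in m, angles in degrees, forces in N, time in s.
With the tool pointing down it reaches from about 0.4 to 0.875 m from the base axis. Payload 19.3 kg.
Tool frame: the origin (TCP) lies between the finger pads; the fingertips stand robot.tip_extent ahead of it and the grasp point (between the pads) lies 5 mm behind it (robot.tip_extent is the distance from the TCP to the fingertips, in m); z points along the fingers, y is the line along which they close (so a half turn about z gives the same grasp; the last joint's range is limited). The gripper opens to 85 mm and grips with 20 to 120 N. Pads are 22 mm wide; open, the fingers measure 114 mm over their backs; the gripper's body (76 mm by 85 mm) begins 54 mm behind the grasp point. The pads swing forward as they close: fully open they stand 13 mm farther back than shut.
Start: joints at [70.061, 29.874, -2.08, 91.645, 1.215, 58.505, -6.463], TCP at [0.171, -0.601, 0.245] pointing down, gripper open.
Joint ranges: [-166.77, 166.77], [-17.47, 122.26], [-85.68, 81.53], [9.62, 139.38], [-72.42, 252.41], [9.2, 110.78], [-144.41, 144.41]. Speed limits (degrees/s): [108.29, 108.29, 136.94, 136.94, 172.46, 172.46, 172.46].

### API

Orientations are given as [roll, pitch, yaw] about the fixed x, y, z axes, in that order (R = Rz(yaw) Ry(pitch) Rx(roll)).
In Python, from cell import robot gives the robot as it stands.
- The arm moves only by the tool arm_command, never from a script. Its argument "steps" is a list of rows, each a list of 3 entries, a list of its own where there are three numbers: the gripper command: -1 is fully open, 1 is shut, values between are in proportion, then the shift along the tool's x, y, z in mm, then the turn, a rotation vector about the tool's x, y, z in rad. A call has 1 to 5 rows; each row is the pose to reach, as a shift and turn from the pose commanded when the call began, along the tool's axes at that moment; what a row does not reach only later rows make up. A row lasts 1/12 s, in which the tool goes at most 41.7 mm and 7.16 degrees, less where a joint would pass 70% of its speed; a pose out of reach is approached as far as the arm can. A call with a gripper value outside its range is refused whole. The fingers move at their own pace and stop on an object; "grip_force" is the grip in N (left out, the last holds). Time passes only in rows, so rows that repeat a pose let the fingers close. It gives the time, the measured TCP pose, the force, the opening and the grip force at its end, in the units of the state.
- robot.observe(): the state, without advancing time (a new reading comes with each control period).
- robot.capture(name): name is "scene" or "side" or "wrist"; returns a dict with "frame" (420x560x3 uint8, red, green, blue), "z_map" (420x560 float32, m along the optical axis (not along the pixel's ray), 0 where there is no reading), "fx", "fy", "cx", "cy" (pixels), "rvec" (rotation vector, rad) and "tvec" (3), from world to camera coordinates, as OpenCV has them. Camera axes: x right, y down, z forward; pixel columns grow to the right and rows downward; lengths in m; the calibration is good to about 2 mm. A picture is of the moment at which its call begins.
- robot.finish_job(): hands the job in; it is judged then, once.
Trained networks look in the newest picture that a camera, given by its name, has taken for a name from the list of things; names that differ only in an ending like _2 or _b are one class to them, and where a whole thing is asked for, a point or a joint stands for the part that bears it (a point fixed in the world has none). Each returns a list of dicts, best first, with "conf" (0 to 1); they miss things now and then, are a little off and sometimes report something else, mostly with a low value. They report only what shows in the picture. A call takes as long as a camera call. They do not tell look-alikes from the thing itself.
- robot.regions_of(target, camera): "region" (420x560 bool, what is visible of it) and "centre" ([row, column] in pixels, amid what is visible of it).
- robot.place_of(target, camera): "centre" ([row, column] in pixels: a listed point, or the origin of a listed thing).
The state is a dict: "time_s": time; "joints": joint angles; "joint_vel": joint speeds; "joint_efforts": joint torques, N m; "position": TCP position; "tcp_rot": TCP orientation; "wrist_force": force on the tool from outside, world axes, zero at the start; "moment": the same for the moment, N m; "opening": finger opening in m; "grasp_force": force on a finger pad.
Only numpy, scipy, OpenCV 4.12 (cv2) and the standard library are available. Lean on these libraries where they do the work, as an engineer would, in place of code of your own. Each camera call takes 0.05 s, during which the arm holds its last target. There are 200 camera calls.

### The job

Take the green pan by its handle, hold it up in the air under the lip of the chute and push the red paddle back with it so that all three blue plugs slide off and are caught in the pan. Then set the pan with the plugs gently down in the middle of the counting scale's platform, flat, and let go. Drop no plug outside the pan, and leave the other things on the bench where they are.

Things in the scene. Friction and masses are not known exactly. Their poses are not given: they have to be found in the camera images.
- chute: fixed green and aluminium feed chute: a polished open channel, 58 mm wide over its 34 mm high walls, sloping down at 32 degrees to an open lip. Origin on the table straight below the lip; x points horizontally uphill (plugs slide off towards -x), y across, z up. Its post and 120 mm wide base stand at x = 120 to 250 mm; under the lip all is free but the paddle. Top end 0.36 m high.
- lip (a point): middle of the channel floor at the chute's lower open end (lip), 200 mm above the table; axes as chute. A plug leaves it at up to about 1 m/s and lands up to about 100 mm out on the chute's -x side, so the pan's mouth should reach from about 100 mm before the lip to a little behind it.
- paddle (a joint): the chute's release, rad: the red paddle under the lip and the yellow stop plate across the lip are one sprung crank on an axle 60 mm uphill of and 30 mm below the lip. 0 = shut, plugs held. Pushing the paddle towards the chute's +x (2 to 4 N) swings the stop down: from 0.25 to 0.35 on all plugs slide off, end stop 0.55. Springs shut by itself. The lowered stop stays above 150 mm height.
- paddle_face (a point): middle of the red paddle's front face (80 mm wide, 50 mm tall), looking to the chute's -x. Shut, it is 17 mm uphill of the lip and 85 mm above the table (plate 60 to 110 mm high: a pan on the table passes under it). Pushed in about 40 mm it is fully open; the plate then has sunk about 10 mm and leans with its top edge foremost.
- pan: loose green open rectangular pan, 170 (x) x 130 (y) x 55 mm tall, walls and floor 4 mm, about 0.18 kg. Origin under the middle of its floor, z up. A black bar handle, 22 mm wide (y) and 30 mm tall, sticks out of the middle of its -x wall from x = -85 to -165 mm, at z = 25 to 55 mm (top flush with the rim). Starts empty on the table.
- scale: fixed white counting scale with keypad on its -x side; square steel platform 220 x 220 mm on top. Origin on the table under the middle of the platform. The keypad part reaches x = -185 mm and is below 45 mm high.
- scale_top (a point): middle of the platform's top face, 75 mm above the table.
- plug_a: blue hollow plastic plug with a white band, round at both ends like a capsule, 38 mm diameter and 66 mm long, about 35 g; origin at its middle, x along it. Starts in the chute with its length along the slope, first (against the stop).
- plug_b: blue hollow plastic plug with a white band, round at both ends like a capsule, 38 mm diameter and 66 mm long, about 35 g; origin at its middle, x along it. Starts in the chute with its length along the slope, second.
- plug_c: blue hollow plastic plug with a white band, round at both ends like a capsule, 38 mm diameter and 66 mm long, about 35 g; origin at its middle, x along it. Starts in the chute with its length along the slope, third, the uppermost.
- spigot: black plastic upright tube, 44 mm across the foot, 110 mm tall, loose; origin under its foot. Leave alone.
- spray: white bottle with blue cap, 60 mm across, 150 mm tall, loose; origin under it. Leave alone.
- reject_tray: shallow red tray 140 x 100 x 40 mm with one grey plug in it, loose; origin under it. Leave alone.
There are look-alikes about, which are no part of the job. Leave any turquoise look-alike of the plug_a alone.

How it is judged:
By the outcome, as a careful person would: the job done as asked, in the order asked, and still so for the second after the job is handed in, with the robot touching nothing.
It also fails if it takes over 58 s, if anything falls off the work surface, if the arm or the gripper's body presses on something with over 40 N, if the wrist force passes 120 N, or if a joint passes its speed limit or range.

## Working session

There is one attempt and no reset: what is moved stays moved. The work goes in short steps, Python scripts to look and compute and a tool call to move; the robot and the scene stay as the last step left them, time stands still between calls to the robot, and variables do not carry over. Pictures are saved under pics/ and viewed, at most 10 in all, crops included, and the job is handed in when it is done.

Besides the shell and the picture viewer there is one more tool, called as a command line: name --argument value ..., lists and objects as JSON in quotes. arm_command: Moves the arm, as the interface text tells. Its arguments: {"type":"object","properties":{"steps":{"type":"array","items":{"type":"array"}},"grip_force":{"type":"number"}},"required":["steps"]}

```bash
ls; mkdir -p pics
cat > h.py <<'E'
import numpy as np, cv2
from scipy.spatial.transform import Rotation as R
from cell import robot
def cloud(c):
    z=c["z_map"]; h,w=z.shape; v,u=np.mgrid[:h,:w]
    P=np.stack([(u-c["cx"])*z/c["fx"],(v-c["cy"])*z/c["fy"],z],-1)
    M=cv2.Rodrigues(np.array(c["rvec"],float))[0]
    W=(P-np.array(c["tvec"]).ravel())@M
    W[z<=0]=np.nan
    return W
def save(c,n,crop=None):
    f=c["frame"][...,::-1]
    cv2.imwrite("pics/"+n+".png",f)
E
python3 - <<'E'
from h import *
s=robot.observe(); print({k:np.round(v,3) for k,v in s.items()}, robot.tip_extent)
fs=[]
for n in("scene","side"):
    c=robot.capture(n); W=cloud(c); save(c,n)
    np.savez(f"{n}.npz",**c)
    for t in("chute","paddle","pan","scale","plug_a","spigot","spray","reject_tray"):
        for r in robot.regions_of(t,n)[:3]:
            if r["conf"]<.3: continue
            p=W[r["region"]]; p=p[~np.isnan(p[:,0])]
            print(n,t,round(r["conf"],2),np.round(r["centre"]),np.round(np.median(p,0),3) if len(p) else 0,np.round(np.percentile(p,[2,98],axis=0),3).tolist() if len(p) else 0)
    for t in("lip","paddle_face","scale_top","pan","chute"):
        for r in robot.place_of(t,n)[:2]:
            i,j=np.round(r["centre"]).astype(int); print(n,'pl',t,round(r["conf"],2),i,j,np.round(W[i,j],3) if 0<=i<420 and 0<=j<560 else '')
E
```

```text
pics
{'time_s': np.float64(0.0), 'joints': array([70.061, 29.911, -2.082, 91.672,  1.215, 58.504, -6.462]), 'joint_vel': array([-0.17 , -0.031,  0.07 , -0.013, -0.036, -0.052, -0.04 ]), 'joint_efforts': array([ 2.0000e-03, -9.2711e+01,  1.9810e+00, -3.6994e+01,  1.8000e-02,
        8.0000e-03, -0.0000e+00]), 'position': array([ 0.171, -0.601,  0.245]), 'tcp_rot': array([-1.79935e+02,  5.00000e-03,  1.59180e+01]), 'wrist_force': array([-1.389,  0.46 , -0.972]), 'moment': array([-0.057,  0.024,  0.01 ]), 'grasp_force': np.float64(0.0), 'opening': np.float64(0.085)} 0.014
scene chute 0.88 [364. 340.] [0.711 0.366 0.048] [[0.61, 0.223, 0.007], [0.776, 0.431, 0.358]]
scene chute 0.34 [186. 232.] [ 0.541 -0.36   0.072] [[0.35, -0.505, 0.016], [0.67, -0.253, 0.08]]
scene pan 0.81 [262. 283.] [0.589 0.001 0.018] [[0.458, -0.071, -0.0], [0.692, 0.078, 0.058]]
scene scale 0.63 [275. 336.] [0.641 0.279 0.288] [[0.621, 0.257, 0.274], [0.659, 0.296, 0.296]]
scene plug_a 0.76 [338. 386.] [0.535 0.374 0.033] [[0.507, 0.347, 0.014], [0.555, 0.396, 0.041]]
scene plug_a 0.58 [291. 340.] [0.681 0.329 0
[... 1689 characters left out ...]
0.039]]
side spigot 0.7 [243. 208.] [0.761 0.038 0.069] [[0.748, 0.012, 0.003], [0.784, 0.048, 0.112]]
side spray 0.92 [382. 345.] [0.335 0.35  0.098] [[0.308, 0.32, 0.005], [0.363, 0.363, 0.151]]
side reject_tray 0.94 [219. 229.] [ 0.773 -0.133  0.017] [[0.719, -0.208, -0.001], [0.827, -0.066, 0.041]]
side reject_tray 0.73 [269. 236.] [0.594 0.239 0.25 ] [[0.576, 0.216, 0.233], [0.615, 0.258, 0.259]]
side pl lip 0.89 277 240 [0.576 0.253 0.248]
side pl paddle_face 0.7 310 243 [ 0.618  0.181 -0.002]
side pl scale_top 0.65 161 314 [ 0.542 -0.401  0.072]
side pl pan 0.64 261 267 [0.6   0.011 0.002]
side pl chute 0.83 323 244 [0.583 0.256 0.07 ]
side pl chute 0.47 178 316 [ 0.518 -0.309  0.074]
```

View pics/scene.png

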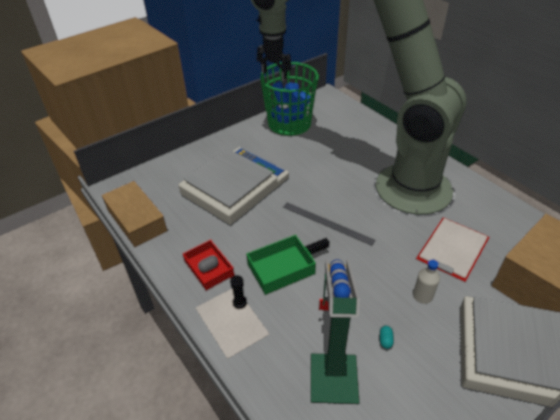

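View pics/side.png

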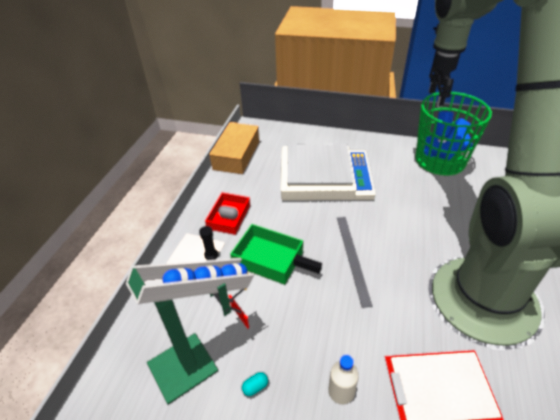

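Run:
```python
import h; from h import *
def rect(P,n):
    r=cv2.minAreaRect((P[:,:2]*1000).astype(np.float32)); print(n,len(P),np.round(r[0]),np.round(r[1]),round(r[2],1))
allW=[]
for n in("scene","side"):
    c=dict(np.load(n+".npz")); W=cloud(c).reshape(-1,3); col=c["frame"].reshape(-1,3).astype(int)
    ok=~np.isnan(W[:,0]); W=W[ok];col=col[ok]
    allW.append((W,col))
W=np.vstack([a[0] for a in allW]); col=np.vstack([a[1] for a in allW])
r,g,b=col.T; x,y,z=W.T
# pan rim & handle
m=(x>.4)&(x<.72)&(abs(y)<.12)&(z>.047)&(z<.062)
rect(W[m],"pan rim+handle"); gm=m&(g>r+25)&(g>b+10); rect(W[gm],"rim"); km=m&(col.max(1)<70); rect(W[km],"handle"); print(np.median(W[km],0))
# platform
m=(abs(y+.38)<.17)&(x>.3)&(x<.75)&(z>.068)&(z<.082); rect(W[m],"plat"); print(np.percentile(W[m],[1,50,99],axis=0))
m=(abs(y+.38)<.2)&(x>.25)&(x<.75)&(z>.015)&(z<.065); rect(W[m],"scale body low")
# paddle
m=(r>g+60)&(r>b+60)&(y>.12)&(z>.05)&(z<.2)
print("paddle",m.sum()); P=W[m&(z<.115)&(z>.058)]; rect(P,"paddle"); print(np.percentile(P,[2,50,98],axis=0))
# chute direction: blue plugs in channel
m=(b>r+40)&(b>g)&(z>.2)&(y>.15); P=W[m]; d=np.linalg.svd(P-P.mean(0),full_matrices=False)[2][0]; print("plug axis",d,P.mean(0),len(P), np.degrees(np.arctan2(d[1],d[0])))
m=(z>.2)&(y>.15)&(x>.5);rect(W[m],"chute upper"); print(W[m].min(0),W[m].max(0))
m=(r>150)&(g>120)&(b<90)&(y>.12)&(z>.12); print("yellow",m.sum()); rect(W[m],"yellow"); print(np.percentile(W[m],[2,50,98],axis=0))
```

```text
pan rim+handle 1295 [562.   9.] [137. 254.] 79.5
rim 926 [599.   2.] [137. 178.] 79.5
handle 344 [570.  33.] [254.  69.] 10.8
[0.47871328 0.02924526 0.0540567 ]
plat 5168 [ 529. -395.] [226. 229.] 13.7
[[ 0.40854252 -0.51187131  0.06912935]
 [ 0.52911862 -0.385315    0.07466293]
 [ 0.64634875 -0.27290286  0.08012626]]
scale body low 4368 [ 559. -370.] [451. 288.] 14.4
paddle 223
paddle 218 [602. 240.] [ 9. 82.] 51.2
[[0.5705805  0.21491228 0.06726236]
 [0.60229876 0.24069443 0.09360082]
 [0.63216587 0.26543635 0.1112401 ]]
plug axis [0.56210464 0.65419722 0.50602803] [0.64543876 0.29203792 0.2919912 ] 1270 49.32990198384159
chute upper 6701 [652. 299.] [233.  69.] 50.1
[0.55502562 0.19180861 0.20004416] [0.7481581  0.4049295  0.36514447]
yellow 0
yellow 0 [0. 0.] [0. 0.] 0.0Traceback (most recent call last):
  File "<stdin>", line 23, in <module>
    return _quantile_unchecked(
        a, q, axis, out, overwrite_input, method, keepdims, weights)
    return _ureduce(a,
                    func=_quantile_ureduce_func,
    ...<5 lines>...
                    overwrite_input=overwrite_input,
                    method=method)
    r = func(a, **kwargs)
    result = _quantile(arr,
                       quantiles=q,
    ...<2 lines>...
                       out=out,
                       weights=wgt)
    slices_having_nans = np.isnan(arr[-1, ...])
                                  ~~~^^^^^^^^^
IndexError: index -1 is out of bounds for axis 0 with size 0
```

The scene view shows the pan at about (265, 280), the scale at (180, 230) and the chute at (300, 335). The side view shows the red paddle at (310, 237), below the lip. I'll move to above the pan handle.

arm_command --steps '[[-1,[20,-20,-40],[0,0,0]],[-1,[48,-51,-40],[0,0,0.1]],[-1,[75,-80,-40],[0,0,0.2]],[-1,[102,-110,-40],[0,0,0.3]],[-1,[130,-140,-40],[0,0,0.4]]]'

```text
time_s: 1.82
position: [0.258, -0.4296, 0.2855]
tcp_rot: [180.0, -0.0, -7.3]
wrist_force: [1.6, -0.2, 0.3]
opening: 0.0851
grasp_force: 0.0
```

```bash
cat >> h.py <<'E'
def plan(p,yaw,pr=True):
    s=robot.observe(); A=R.from_euler('xyz',s["tcp_rot"],degrees=True); B=R.from_euler('xyz',[180,0,yaw],degrees=True)
    d=A.inv().apply(np.array(p)-s["position"])*1000; r=(A.inv()*B).as_rotvec()
    print("pos",np.round(s["position"],4),"rot",np.round(s["tcp_rot"],1),"j",np.round(s["joints"]),"t",s["time_s"],"F",np.round(s["wrist_force"],1))
    print("shift",np.round(d,1),"turn",np.round(r,3),"rows",np.linalg.norm(d)/41.7,np.degrees(np.linalg.norm(r))/7.16)
E
python3 -c "
from h import *
plan([.489,.022,.2],-10.5)"
```

```text
pos [ 0.258  -0.4296  0.2855] rot [180.   -0.   -7.3] j [ 53.  16.  -0. 107.   0.  57. -45.] t 1.8167 F [ 1.6 -0.2  0.3]
shift [ 171.6 -477.4   85.4] turn [ 0.    -0.     0.056] rows 12.336487942746164 0.4451782882586102
```

arm_command --steps '[[-1,[14,-39,0],[0,0,0.03]],[-1,[28,-78,0],[0,0,0.056]],[-1,[42,-117,0],[0,0,0.056]],[-1,[56,-156,0],[0,0,0.056]],[-1,[70,-195,0],[0,0,0.056]]]'

```text
time_s: 2.23
position: [0.3514, -0.2445, 0.2856]
tcp_rot: [180.0, -0.0, -10.2]
wrist_force: [1.9, -0.7, 0.4]
opening: 0.0855
grasp_force: 0.0
```

```bash
python3 -c "
from h import *
plan([.489,.022,.2],-10.5)"
```

```text
pos [ 0.3514 -0.2445  0.2856] rot [180.   -0.  -10.2] j [ 34.   9.  -8. 116.   2.  55. -75.] t 2.2333 F [ 1.9 -0.7  0.4]
shift [  88.1 -286.7   85.5] turn [ 0.    -0.001  0.005] rows 7.479825721095906 0.039727451127071815
```

arm_command --steps '[[-1,[12,-38,0],[0,0,0]],[-1,[24,-77,0],[0,0,0]],[-1,[36,-116,0],[0,0,0]],[-1,[48,-155,0],[0,0,0]],[-1,[60,-193,0],[0,0,0]]]'

```text
time_s: 2.65
position: [0.4448, -0.065, 0.2856]
tcp_rot: [-180.0, -0.0, -10.2]
wrist_force: [2.0, -0.5, -0.7]
opening: 0.0854
grasp_force: 0.0
```

arm_command --steps '[[-1,[9,-30,25],[0,0,0]],[-1,[18,-60,50],[0,0,0]],[-1,[28,-92,70],[0,0,0]],[-1,[28,-92,70],[0,0,0]],[-1,[28,-92,70],[0,0,0]]]'

```text
time_s: 3.07
position: [0.4879, 0.0201, 0.2142]
tcp_rot: [-180.0, 0.1, -10.0]
wrist_force: [-0.1, -1.0, -0.0]
opening: 0.0855
grasp_force: 0.0
```

Run:
```python
from h import *
plan([.489,.022,.2],-10.5)
c=robot.capture("wrist"); save(c,"w1"); W=cloud(c).reshape(-1,3); col=c["frame"].reshape(-1,3).astype(int)
def rect(P,n):
    r=cv2.minAreaRect((P[:,:2]*1000).astype(np.float32)); print(n,len(P),np.round(r[0]),np.round(r[1]),round(r[2],1), np.round(np.percentile(P,[2,50,98],axis=0),3).tolist())
r,g,b=col.T; x,y,z=W.T
m=(x>.38)&(x<.72)&(abs(y)<.12)&(z>.045)&(z<.065)
k=m&(col.max(1)<70)&(x<.51); rect(W[k],"handle")
rect(W[m&(g>r+25)&(g>b+10)],"rim")
```

```text
pos [0.4879 0.0201 0.2142] rot [-1.8e+02  1.0e-01 -1.0e+01] j [   6.   21.  -19.  113.    9.   48. -118.] t 3.0667 F [-0.1 -1.  -0. ]
shift [ 0.8 -2.1 14.2] turn [-0.     0.002  0.008] rows 0.34512660479459933 0.0666055914430967
handle 1764 [476.  23.] [21. 73.] 79.3 [[0.442, 0.01, 0.053], [0.477, 0.023, 0.055], [0.509, 0.037, 0.056]]
rim 3232 [577.   5.] [131. 124.] 79.6 [[0.51, -0.067, 0.046], [0.558, 0.016, 0.055], [0.641, 0.076, 0.056]]
```

View pics/w1.png

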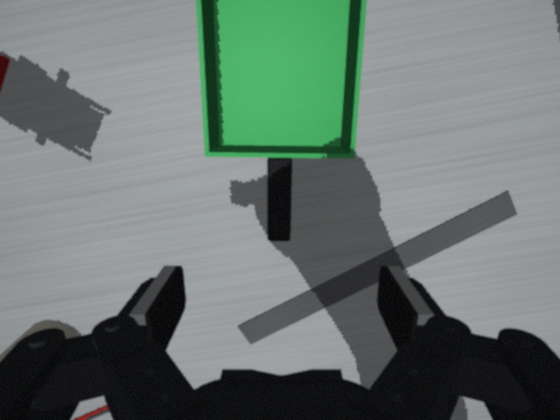

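The wrist view shows the handle centred between the open fingers at about (200, 280). I'll go down and grip.

arm_command --steps '[[-1,[3,-1,35],[0,0,0.008]],[-1,[3,-1,75],[0,0,0.008]],[-1,[3,-1,115],[0,0,0.008]],[-1,[3,-1,150],[0,0,0.008]],[-1,[3,-1,165],[0,0,0.008]]]'

```text
time_s: 3.53
position: [0.4898, 0.0174, 0.0475]
tcp_rot: [179.9, 0.1, -10.8]
wrist_force: [-0.5, -0.1, 0.4]
opening: 0.0852
grasp_force: 0.0
```

```bash
python3 -c "
from h import *
plan([.491,.0205,.036],-10.5)"
```

```text
pos [0.4898 0.0174 0.0475] rot [ 1.799e+02  1.000e-01 -1.080e+01] j [   1.   37.  -13.  119.   18.   26. -126.] t 3.5333 F [-0.5 -0.1  0.4]
shift [ 0.7 -3.3 11.5] turn [ 0.001  0.002 -0.005] rows 0.2882507955981298 0.04319350016944255
```

arm_command --steps '[[-1,[1,-3,12],[0,0,-0.005]],[-0.2,[1,-3,12],[0,0,-0.005]],[0.3,[1,-3,12],[0,0,-0.005]],[0.6,[1,-3,12],[0,0,-0.005]],[1,[1,-3,12],[0,0,-0.005]]]' --grip_force 110

```text
time_s: 3.95
position: [0.4936, 0.0215, 0.0397]
tcp_rot: [-180.0, -0.1, -10.4]
wrist_force: [0.7, 0.3, 0.4]
opening: 0.0386
grasp_force: 0.0
```

arm_command --steps '[[1,[0,0,0],[0,0,0]],[1,[0,0,0],[0,0,0]],[1,[0,0,0],[0,0,0]],[1,[0,0,0],[0,0,0]]]'

```text
time_s: 4.28
position: [0.4932, 0.0216, 0.0395]
tcp_rot: [-180.0, -0.1, -10.4]
wrist_force: [-4.8, -1.2, 19.2]
opening: 0.0205
grasp_force: 106.9
```

```bash
python3 -c "
from h import *
plan([.491,.0205,.036],-10.5);print(robot.observe()['opening'],robot.observe()['grasp_force'])"
```

```text
pos [0.4932 0.0216 0.0395] rot [-1.80e+02 -1.00e-01 -1.04e+01] j [  -0.   38.  -12.  119.   18.   25. -127.] t 4.2833 F [-4.8 -1.2 19.2]
shift [-2.   1.5  3.5] turn [-0.    -0.002  0.001] rows 0.10285078523386354 0.015887530890007922
0.02053308814396171 106.86067700386047
```

arm_command --steps '[[1,[0,0,-6],[0,0,0]],[1,[0,0,-18],[0,0,0]],[1,[0,0,-34],[0,0,0]],[1,[0,0,-50],[0,0,0]],[1,[0,0,-58],[0,0,0]]]'

```text
time_s: 4.7
position: [0.4933, 0.0217, 0.0982]
tcp_rot: [-180.0, -0.1, -10.4]
wrist_force: [0.2, -0.5, -2.3]
opening: 0.0203
grasp_force: 107.7
```

```bash
cat >> h.py <<'E'
def panfit(cams=("scene","side")):
    """rim points -> plane tilt, rect, in world"""
    s=robot.observe(); t=s["position"]; psi=np.radians(s["tcp_rot"][2]); ux=np.array([np.cos(psi),np.sin(psi)]); uy=np.array([-ux[1],ux[0]])
    for n in cams:
        c=robot.capture(n); W=cloud(c).reshape(-1,3); col=c["frame"].reshape(-1,3).astype(int); r,g,b=col.T
        d=W[:,:2]-t[:2]; a=d@ux; l=d@uy
        near=(a>-.08)&(a<.23)&(abs(l)<.1)&(W[:,2]>t[2]-.06)&(W[:,2]<t[2]+.03)&(g>r+25)&(g>b+10)
        out=near&((abs(abs(l)-.063)<.008)|(abs(a-.195)<.008)|(abs(a-.028)<.008))&(W[:,2]>t[2]+.002)
        P=np.c_[a,l,W[:,2]-t[2]][out]
        if len(P)<30: print(n,"few",len(P)); continue
        A=np.c_[P[:,:2],np.ones(len(P))]; x=np.linalg.lstsq(A,P[:,2],rcond=None)[0]
        e=abs(A@x-P[:,2]); k=e<.006; x=np.linalg.lstsq(A[k],P[k,2],rcond=None)[0]
        q=np.c_[a,l][near&(W[:,2]>t[2]-.02)].astype(np.float32)*1000; rr=cv2.minAreaRect(q)
        print(n,"slope x,y deg",np.round(np.degrees(x[:2]),1),"rim at wall z",round(x[2]+t[2]+.028*x[0],4),"far",round(x[2]+t[2]+.195*x[0],4),"rect",np.round(rr[0]),np.round(rr[1]),round(rr[2],1),"a,l pct",np.round(np.percentile(q,[1,99],axis=0)).tolist(),k.sum())
    return c
E
python3 -c "
from h import *
panfit(); plan([.4575,.0682,.0975],50)"
```

```text
scene slope x,y deg [0.2 0. ] rim at wall z 0.1098 far 0.1104 rect [103.   1.] [135. 187.] 89.5 a,l pct [[24.0, -65.0], [196.0, 68.0]] 487
side slope x,y deg [0.3 0.5] rim at wall z 0.1093 far 0.11 rect [107.   1.] [135. 176.] 89.5 a,l pct [[23.0, -64.0], [193.0, 67.0]] 474
pos [0.4935 0.0216 0.0976] rot [-1.80e+02 -1.00e-01 -1.04e+01] j [   2.   32.  -15.  117.   15.   33. -124.] t 4.8 F [-0.9  0.2 -2.6]
shift [-43.8 -39.3   0. ] turn [ 1.000e-03 -2.000e-03 -1.054e+00] rows 1.4107688392500828 8.4361847809076
```

arm_command --steps '[[1,[-7,-6,-1],[0,0,-0.06]],[1,[-15,-13,-3],[0,0,-0.17]],[1,[-22,-19,-3],[0,0,-0.29]],[1,[-30,-26,-3],[0,0,-0.41]],[1,[-36,-32,-3],[0,0,-0.53]]]'

```text
time_s: 5.22
position: [0.4622, 0.0601, 0.0986]
tcp_rot: [-180.0, 0.1, 20.3]
wrist_force: [0.5, 0.2, -1.9]
opening: 0.0202
grasp_force: 107.8
```

```bash
python3 -c "
from h import *
plan([.4575,.0682,.101],50)"
```

```text
pos [0.4622 0.0601 0.0986] rot [-1.80e+02  1.00e-01  2.03e+01] j [   4.   31.  -24.  121.   22.   32. -106.] t 5.2167 F [ 0.5  0.2 -1.9]
shift [-1.6 -9.2 -2.4] turn [-0.001  0.001 -0.518] rows 0.23139504746112138 4.142430612912288
```

arm_command --steps '[[1,[-1,-3,-1],[0,0,-0.12]],[1,[-1,-6,-2],[0,0,-0.24]],[1,[-2,-8,-2],[0,0,-0.36]],[1,[-2,-9,-2],[0,0,-0.46]],[1,[-2,-9,-2],[0,0,-0.518]]]'

```text
time_s: 5.63
position: [0.4577, 0.0676, 0.1006]
tcp_rot: [-179.9, 0.0, 50.0]
wrist_force: [0.2, -0.1, -2.4]
opening: 0.0201
grasp_force: 107.8
```

Run:
```python
from h import *
plan([.4974,.1157,.101],50)
c=panfit()
save(c,"s2")
s=robot.observe(); t=s["position"]; u=np.array([np.cos(np.radians(50)),np.sin(np.radians(50))]); v=np.array([-u[1],u[0]])
for n in("scene","side","wrist"):
    c=robot.capture(n); W=cloud(c).reshape(-1,3); col=c["frame"].reshape(-1,3).astype(int); r,g,b=col.T
    d=W[:,:2]-t[:2]; a=d@u;l=d@v;z=W[:,2]
    m=(r>g+50)&(r>b+50)&(a>.1)&(a<.3)&(abs(l)<.08)&(z>.04)
    if m.sum()>10: print(n,"red a,l,z",np.round(np.percentile(np.c_[a,l,z][m],[1,10,50,90,99],axis=0)*1000).tolist(),m.sum())
    m=(a>.12)&(a<.5)&(abs(l)<.08)&(z>.17)
    if m.sum()>50:
        q=np.c_[a,l][m].astype(np.float32)*1000; rr=cv2.minAreaRect(q); print(n,"chute",np.round(rr[0]),np.round(rr[1]),round(rr[2],1),np.round(np.percentile(q,[1,99],axis=0)).tolist())
    m=m&(b>r+40)&(b>g)&(l>-.05)
    if m.sum()>50:
        q=np.c_[a,l][m].astype(np.float32)*1000; print(n,"plugs line",cv2.fitLine(q,cv2.DIST_HUBER,0,.01,.01).ravel())
save(c,"w2")
```

```text
pos [0.4577 0.0676 0.1006] rot [-179.9    0.    50. ] j [  9.  32. -32. 121.  29.  35. -83.] t 5.6333 F [ 0.2 -0.1 -2.4]
shift [62.4 -0.5 -0.5] turn [-0.001  0.     0.   ] rows 1.4957660345974724 0.009157901979060813
scene slope x,y deg [0.9 0.5] rim at wall z 0.1126 far 0.1154 rect [102.   0.] [130. 193.] 90.0 a,l pct [[23.0, -65.0], [197.0, 65.0]] 339
side slope x,y deg [-0.   0.2] rim at wall z 0.1124 far 0.1123 rect [103.   2.] [134. 185.] 89.9 a,l pct [[24.0, -63.0], [195.0, 68.0]] 605
scene red a,l,z [[196.0, -41.0, 67.0], [224.0, -39.0, 70.0], [226.0, -32.0, 86.0], [228.0, -20.0, 107.0], [241.0, -18.0, 124.0]] 76
scene chute [302.  -4.] [233.  62.] 0.0 [[199.0, -34.0], [417.0, 26.0]]
scene plugs line [ 9.9996966e-01  7.7928524e-03  3.0953519e+02 -2.9465666e+00]
side red a,l,z [[220.0, -37.0, 63.0], [222.0, -26.0, 70.0], [226.0, 15.0, 100.0], [227.0, 38.0, 112.0], [239.0, 40.0, 178.0]] 194
side chute [301.   1.] [ 65. 233.] 88.9 [[195.0, -28.0], [415.0, 33.0]]
side plugs line [ 9.9985319e-01 -1.7133942e-02  2.8472769e+02  4.5906253e+00]
```

View pics/s2.png

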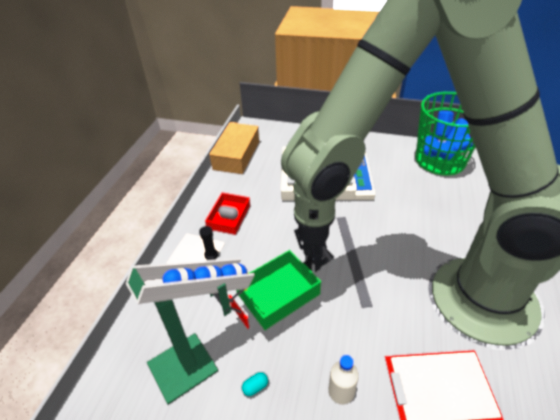

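View pics/w2.png

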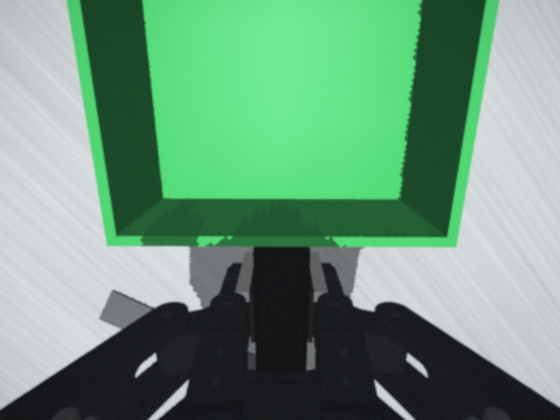

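The side view shows the pan level under the lip at about (290, 280), with the paddle 29 mm beyond its far wall. The wrist view shows the handle held square. I'll push the paddle.

arm_command --steps '[[1,[10,0,0],[0,0,0]],[1,[24,0,0],[0,0,0]],[1,[38,0,0],[0,0,0]],[1,[51,0,0],[0,0,0]],[1,[62,0,0],[0,0,0]]]'

```text
time_s: 6.3
position: [0.4985, 0.1154, 0.1009]
tcp_rot: [-180.0, 0.1, 49.6]
wrist_force: [-2.2, -4.5, -2.8]
opening: 0.0203
grasp_force: 107.7
```

arm_command --steps '[[1,[1,0,0],[0,0,0]],[1,[1,0,0],[0,0,0]],[1,[1,0,0],[0,0,0]],[1,[1,0,0],[0,0,0]],[1,[1,0,0],[0,0,0]]]'

```text
time_s: 6.72
position: [0.4986, 0.1153, 0.101]
tcp_rot: [-180.0, 0.1, 49.6]
wrist_force: [-3.5, -3.5, -5.5]
opening: 0.0207
grasp_force: 111.6
```

```bash
cat >> h.py <<'E'
def blues():
    s=robot.observe(); t=s["position"]; psi=np.radians(s["tcp_rot"][2]); u=np.array([np.cos(psi),np.sin(psi)]); v=np.array([-u[1],u[0]])
    for n in("scene","side"):
        c=robot.capture(n); W=cloud(c); f=c["frame"].astype(int); r,g,b=f[...,0],f[...,1],f[...,2]
        m=((b>r+40)&(b>g+15)&(W[...,2]>.02)&(W[...,1]>-.2 if t[1]>-.2 else W[...,2]>.05)).astype(np.uint8)
        k,lab,st,ce=cv2.connectedComponentsWithStats(m)
        for i in range(1,k):
            if st[i,4]<25: continue
            p=np.nanmedian(W[lab==i],0); d=p[:2]-t[:2]; print(n,st[i,4],np.round(ce[i]),"a,l,z",np.round([d@u*1000,d@v*1000,p[2]*1000]))
    return c
E
python3 -c "
from h import *
plan([.4974,.1157,.101],50); save(blues(),'s3')"
```

```text
pos [0.4986 0.1153 0.101 ] rot [-1.80e+02  1.00e-01  4.96e+01] j [  4.  35. -31. 114.  28.  39. -86.] t 6.7167 F [-3.5 -3.5 -5.5]
shift [-0.5 -1.2 -0. ] turn [-0.     0.001 -0.007] rows 0.03082266597361172 0.05377784243411614
scene 78 [433. 264.] a,l,z [ 64. 264. 149.]
scene 83 [316. 270.] a,l,z [ 55. -46.  96.]
scene 36 [343. 269.] a,l,z [ 66.  24. 118.]
side 80 [266. 274.] a,l,z [ 50. -46.  97.]
side 471 [272. 296.] a,l,z [85. 23. 99.]
side 29 [290. 294.] a,l,z [39. 42. 98.]
side 153 [252. 311.] a,l,z [138.  26.  96.]
side 180 [346. 362.] a,l,z [ 63. 267. 150.]
```

View pics/s3.png

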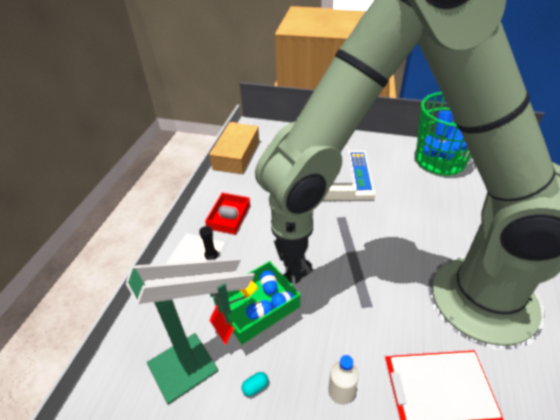

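All three plugs are in the pan, at about (266–296, 275–311), and the channel is empty. I'll back out slowly.

arm_command --steps '[[1,[-4,0,0],[0,0,0]],[1,[-12,0,0],[0,0,0]],[1,[-22,0,0],[0,0,0]],[1,[-32,0,0],[0,0,0]],[1,[-42,0,0],[0,0,0]]]'

```text
time_s: 7.23
position: [0.4712, 0.0827, 0.1015]
tcp_rot: [180.0, -0.0, 49.6]
wrist_force: [1.5, -0.0, -2.7]
opening: 0.0203
grasp_force: 111.9
```

arm_command --steps '[[1,[-10,0,0],[0,0,0]],[1,[-18,0,-2],[0,0,0]],[1,[-25,0,-6],[0,0,0]],[1,[-30,0,-12],[0,0,0]],[1,[-32,0,-18],[0,0,0]]]'

```text
time_s: 7.65
position: [0.4506, 0.0585, 0.12]
tcp_rot: [180.0, 0.0, 49.6]
wrist_force: [0.2, 0.4, -2.2]
opening: 0.02
grasp_force: 111.9
```

Run:
```python
from h import *
panfit(); blues()
y=13.7; u=np.array([np.cos(np.radians(y)),np.sin(np.radians(y))]); T=np.array([.529,-.395])-.111*u; print(T)
plan([*T,.16],y)
```

```text
scene slope x,y deg [ 0.5 -0.1] rim at wall z 0.1326 far 0.1342 rect [102.   1.] [193. 130.] 0.6 a,l pct [[22.0, -65.0], [198.0, 65.0]] 344
side slope x,y deg [-0.1  0.3] rim at wall z 0.1327 far 0.1323 rect [103.   2.] [133. 187.] 89.2 a,l pct [[24.0, -63.0], [196.0, 67.0]] 634
scene 78 [316. 245.] a,l,z [ 55. -46. 118.]
scene 105 [328. 249.] a,l,z [ 67. -11. 116.]
scene 28 [346. 243.] a,l,z [ 42.  40. 117.]
scene 172 [348. 255.] a,l,z [ 89.  42. 121.]
scene 79 [433. 264.] a,l,z [139. 263. 150.]
side 68 [289. 255.] a,l,z [ 50. -45. 118.]
side 173 [294. 267.] a,l,z [ 63.  -6. 115.]
side 41 [311. 276.] a,l,z [ 44.  42. 119.]
side 180 [296. 285.] a,l,z [ 91.  42. 122.]
side 106 [276. 296.] a,l,z [149.  40. 118.]
side 178 [346. 362.] a,l,z [136. 268. 150.]
[ 0.42115805 -0.42128903]
pos [0.4515 0.0593 0.1197] rot [ 1.80e+02 -1.00e-01  4.97e+01] j [ 11.  29. -33. 121.  27.  36. -81.] t 7.85 F [ 0.1  0.2 -3. ]
shift [-385.9  288.   -40.5] turn [ 0.    -0.001  0.628] rows 11.588843362573114 5.022093426163619
```

arm_command --steps '[[1,[-5,4,-5],[0,0,0.01]],[1,[-18,13,-12],[0,0,0.04]],[1,[-35,26,-22],[0,0,0.08]],[1,[-54,40,-32],[0,0,0.13]],[1,[-74,55,-40],[0,0,0.18]]]'

```text
time_s: 8.27
position: [0.445, -0.0337, 0.16]
tcp_rot: [-180.0, -0.0, 39.3]
wrist_force: [1.0, 0.8, -2.5]
opening: 0.0205
grasp_force: 111.9
```

```bash
python3 -c "
from h import *
plan([.421,-.421,.16],13.7)"
```

```text
pos [ 0.445  -0.0337  0.16  ] rot [-180.    -0.    39.3] j [ 23.  24. -33. 121.  20.  40. -74.] t 8.2667 F [ 1.   0.8 -2.5]
shift [-2.636e+02  2.848e+02 -2.000e-01] turn [-0.    -0.     0.446] rows 9.306169902557786 3.568476741387562
```

arm_command --steps '[[1,[-17,18,0],[0,0,0.05]],[1,[-35,37,0],[0,0,0.1]],[1,[-53,57,0],[0,0,0.15]],[1,[-71,77,0],[0,0,0.2]],[1,[-89,96,0],[0,0,0.25]]]'

```text
time_s: 8.68
position: [0.4368, -0.1652, 0.1595]
tcp_rot: [-180.0, -0.0, 24.9]
wrist_force: [0.8, -0.0, -2.2]
opening: 0.0204
grasp_force: 111.9
```

```bash
python3 -c "
from h import *
plan([.421,-.421,.16],13.7)"
```

```text
pos [ 0.4368 -0.1652  0.1595] rot [-180.    -0.    24.9] j [ 36.  25. -28. 118.  18.  41. -69.] t 8.6833 F [ 0.8 -0.  -2.2]
shift [-121.9  225.4   -0.6] turn [-0.    -0.     0.195] rows 6.145962257808549 1.5586501005060491
```

arm_command --steps '[[1,[-13,24,0],[0,0,0.04]],[1,[-25,47,0],[0,0,0.08]],[1,[-37,69,0],[0,0,0.12]],[1,[-49,91,0],[0,0,0.16]],[1,[-61,113,0],[0,0,0.195]]]'

```text
time_s: 9.1
position: [0.4292, -0.2932, 0.1594]
tcp_rot: [-180.0, 0.0, 13.7]
wrist_force: [-0.2, -0.3, -1.7]
opening: 0.0203
grasp_force: 111.9
```

```bash
python3 -c "
from h import *
plan([.421,-.421,.16],13.7)"
```

```text
pos [ 0.4292 -0.2932  0.1594] rot [-180.     0.    13.7] j [ 46.  29. -24. 111.  16.  44. -64.] t 9.1 F [-0.2 -0.3 -1.7]
shift [-38.3 122.2  -0.7] turn [-0.  0.  0.] rows 3.070608542783999 0.003228694177288621
```

arm_command --steps '[[1,[-7,24,0],[0,0,0]],[1,[-15,48,0],[0,0,0]],[1,[-23,72,0],[0,0,0]],[1,[-29,92,0],[0,0,0]],[1,[-34,108,0],[0,0,0]]]'

```text
time_s: 9.52
position: [0.4217, -0.4068, 0.1592]
tcp_rot: [-180.0, 0.0, 13.8]
wrist_force: [0.3, 0.1, -2.9]
opening: 0.0204
grasp_force: 111.9
```

arm_command --steps '[[1,[-3,9,0],[0,0,0]],[1,[-4,14,0],[0,0,0]],[1,[-4,14,0],[0,0,0]],[1,[-4,14,0],[0,0,0]]]'

```text
time_s: 9.85
position: [0.4221, -0.4184, 0.1592]
tcp_rot: [-180.0, -0.0, 13.9]
wrist_force: [-0.1, 0.6, -2.2]
opening: 0.0202
grasp_force: 111.9
```

Run:
```python
from h import *
plan([.421,-.421,.16],13.7); panfit()
W=[];C=[]
s=robot.observe(); t=s["position"]; psi=np.radians(s["tcp_rot"][2]); u=np.array([np.cos(psi),np.sin(psi)]); v=np.array([-u[1],u[0]])
for n in("scene","side"):
    c=dict(np.load(n+".npz")); w=cloud(c).reshape(-1,3); w=w[(abs(w[:,2]-.075)<.008)&(abs(w[:,0]-.53)<.17)&(abs(w[:,1]+.39)<.17)]
    d=w[:,:2]-t[:2]; q=(np.c_[d@u,d@v]*1000).astype(np.float32); rr=cv2.minAreaRect(q); print(n,"plat a,l",np.round(rr[0]),np.round(rr[1]),rr[2],np.percentile(q,[.5,99.5],axis=0).round().tolist(),np.median(w[:,2]))
```

```text
pos [ 0.4221 -0.4184  0.1592] rot [-180.    -0.    13.9] j [ 55.  34. -22. 100.  16.  49. -51.] t 9.85 F [-0.1  0.6 -2.2]
shift [-1.7  2.2 -0.8] turn [-0.001 -0.     0.003] rows 0.06968378811881532 0.026990169031702715
scene slope x,y deg [-0.4 -0.2] rim at wall z 0.1706 far 0.1694 rect [103.   2.] [197. 138.] 0.8 a,l pct [[22.0, -65.0], [198.0, 69.0]] 365
side slope x,y deg [0.1 0. ] rim at wall z 0.1695 far 0.17 rect [106.   3.] [142. 175.] 89.3 a,l pct [[24.0, -65.0], [194.0, 71.0]] 376
scene plat a,l [109.  -3.] [225. 224.] 89.54216003417969 [[-1.0, -113.0], [219.0, 107.0]] 0.07492987498167938
side plat a,l [105.  -3.] [229. 219.] 89.84085083007812 [[-2.0, -112.0], [215.0, 109.0]] 0.07442876893550232
```

arm_command --steps '[[1,[-1,2,8],[0,0,0]],[1,[-2,4,18],[0,0,0]],[1,[-2,4,27],[0,0,0]],[1,[-2,4,32],[0,0,0]],[1,[-2,4,35],[0,0,0]]]'

```text
time_s: 10.37
position: [0.4206, -0.4232, 0.1228]
tcp_rot: [-179.9, 0.1, 13.9]
wrist_force: [-1.0, 0.3, -3.7]
opening: 0.0201
grasp_force: 112.0
```

arm_command --steps '[[1,[0,0,1],[0,0,0]],[1,[0,0,2],[0,0,0]],[1,[0,0,2],[0,0,0]]]'

```text
time_s: 10.62
position: [0.4211, -0.4237, 0.1223]
tcp_rot: [180.0, -0.0, 13.9]
wrist_force: [0.2, 0.1, -2.6]
opening: 0.0202
grasp_force: 111.9
```

Run:
```python
from h import *
plan([.421,-.421,.119],13.7); panfit()
```

```text
pos [ 0.4211 -0.4237  0.1223] rot [180.   -0.   13.9] j [ 54.  37. -21. 101.  18.  45. -52.] t 10.6167 F [ 0.2  0.1 -2.6]
shift [ 0.6 -2.6  3.3] turn [ 0.    -0.     0.003] rows 0.10310550711555626 0.021827102724250706
scene slope x,y deg [-0.1 -0. ] rim at wall z 0.1326 far 0.1324 rect [103.   1.] [194. 139.] 0.6 a,l pct [[24.0, -65.0], [198.0, 69.0]] 365
side slope x,y deg [-0.2 -0.2] rim at wall z 0.1332 far 0.1327 rect [105.   2.] [178. 140.] 0.4 a,l pct [[24.0, -65.0], [193.0, 70.0]] 355
```

arm_command --steps '[[1,[0,0,1],[0,0,0]],[1,[0,0,2],[0,0,0]],[1,[0,0,3],[0,0,0]],[1,[0,0,3],[0,0,0]]]'

```text
time_s: 11.05
position: [0.4209, -0.4236, 0.1191]
tcp_rot: [-180.0, 0.0, 13.9]
wrist_force: [0.5, 0.5, -2.1]
opening: 0.02
grasp_force: 112.0
```

arm_command --steps '[[1,[0,0,0.5],[0,0,0]],[1,[0,0,1],[0,0,0]],[1,[0,0,1],[0,0,0]],[1,[0,0,1],[0,0,0]]]'

```text
time_s: 11.38
position: [0.4209, -0.4237, 0.1183]
tcp_rot: [-180.0, 0.0, 13.9]
wrist_force: [-1.0, -0.3, -2.7]
opening: 0.0204
grasp_force: 111.9
```

arm_command --steps '[[1,[0,0,0.5],[0,0,0]],[1,[0,0,1],[0,0,0]],[1,[0,0,1.5],[0,0,0]],[1,[0,0,1.5],[0,0,0]]]'

```text
time_s: 11.72
position: [0.4209, -0.4237, 0.1167]
tcp_rot: [-180.0, 0.0, 13.8]
wrist_force: [-0.1, -0.9, -2.9]
opening: 0.0205
grasp_force: 112.0
```

arm_command --steps '[[1,[0,0,0.5],[0,0,0]],[1,[0,0,1],[0,0,0]],[1,[0,0,1.5],[0,0,0]],[1,[0,0,1.5],[0,0,0]]]'

```text
time_s: 12.05
position: [0.4209, -0.4237, 0.1152]
tcp_rot: [-180.0, 0.0, 13.8]
wrist_force: [-0.7, 0.5, -1.6]
opening: 0.0201
grasp_force: 112.1
```

Run:
```python
from h import *
plan([.421,-.421,.119],13.7); panfit()
```

```text
pos [ 0.4209 -0.4237  0.1152] rot [-180.     0.    13.8] j [ 54.  38. -21. 101.  18.  44. -52.] t 12.05 F [-0.7  0.5 -1.6]
shift [ 0.7 -2.6 -3.8] turn [-0.     0.     0.003] rows 0.1113890393303753 0.020805176169040502
scene slope x,y deg [-0.1 -0.2] rim at wall z 0.1263 far 0.126 rect [103.   2.] [138. 193.] 88.9 a,l pct [[24.0, -65.0], [199.0, 69.0]] 356
side slope x,y deg [0.2 0.2] rim at wall z 0.1258 far 0.1264 rect [105.   2.] [141. 177.] 90.0 a,l pct [[24.0, -66.0], [194.0, 70.0]] 356
```

arm_command --steps '[[1,[0,0,0.5],[0,0,0]],[1,[0,0,1],[0,0,0]],[1,[0,0,1.3],[0,0,0]],[1,[0,0,1.3],[0,0,0]]]'

```text
time_s: 12.48
position: [0.421, -0.4238, 0.1147]
tcp_rot: [180.0, 0.0, 13.8]
wrist_force: [-4.5, 3.2, 10.8]
opening: 0.0206
grasp_force: 113.9
```

Contact. I'll release, then lift straight up.

arm_command --steps '[[1,[0,0,-0.5],[0,0,0]],[0.6,[0,0,-0.5],[0,0,0]],[0.2,[0,0,-0.5],[0,0,0]],[-0.3,[0,0,-0.5],[0,0,0]],[-1,[0,0,-0.5],[0,0,0]]]' --grip_force 20

```text
time_s: 12.9
position: [0.421, -0.4237, 0.1144]
tcp_rot: [180.0, -0.0, 13.9]
wrist_force: [0.0, -0.2, -0.3]
opening: 0.0563
grasp_force: 0.0
```

arm_command --steps '[[-1,[0,0,0],[0,0,0]],[-1,[0,0,0],[0,0,0]],[-1,[0,0,0],[0,0,0]],[-1,[0,0,0],[0,0,0]]]'

```text
time_s: 13.23
position: [0.421, -0.4237, 0.1145]
tcp_rot: [180.0, -0.0, 13.9]
wrist_force: [0.2, 0.4, 0.1]
opening: 0.0856
grasp_force: 0.0
```

arm_command --steps '[[-1,[0,0,-10],[0,0,0]],[-1,[0,0,-35],[0,0,0]],[-1,[0,0,-70],[0,0,0]],[-1,[0,0,-105],[0,0,0]],[-1,[0,0,-140],[0,0,0]]]'

```text
time_s: 13.65
position: [0.4208, -0.4233, 0.2569]
tcp_rot: [-180.0, -0.0, 13.9]
wrist_force: [-1.2, -0.3, -0.1]
opening: 0.0857
grasp_force: 0.0
```

arm_command --steps '[[-1,[-25,0,-20],[0,0,0]],[-1,[-50,0,-40],[0,0,0]],[-1,[-50,0,-40],[0,0,0]],[-1,[-50,0,-40],[0,0,0]]]'

```text
time_s: 13.98
position: [0.3716, -0.4364, 0.2964]
tcp_rot: [179.9, -0.0, 13.7]
wrist_force: [-0.3, -0.2, -0.5]
opening: 0.0854
grasp_force: 0.0
```

Run:
```python
from h import *
s=robot.observe(); print(s["position"],s["time_s"])
u=np.array([np.cos(.24),np.sin(.24)]); v=np.array([-u[1],u[0]])
for n in("scene","side"):
    c=robot.capture(n); W=cloud(c).reshape(-1,3); r,g,b=c["frame"].reshape(-1,3).astype(int).T
    d=W[:,:2]-[.529,-.395]; q=np.c_[d@u,d@v,W[:,2]]; m=(abs(q[:,0])<.15)&(abs(q[:,1])<.12)&(q[:,2]>.115)&(q[:,2]<.14)&(g>r+25)&(g>b+10)
    print(n,np.percentile(q[m],[1,50,99],axis=0).round(3).tolist(),m.sum())
    save(c,"end_"+n)
```

```text
[ 0.37158471 -0.43644549  0.29635195] 13.9833
scene [[-0.093, -0.068, 0.115], [-0.003, 0.001, 0.125], [0.086, 0.067, 0.135]] 534
side [[-0.091, -0.068, 0.115], [-0.01, 0.027, 0.125], [0.082, 0.068, 0.132]] 490
```

View pics/end_scene.png

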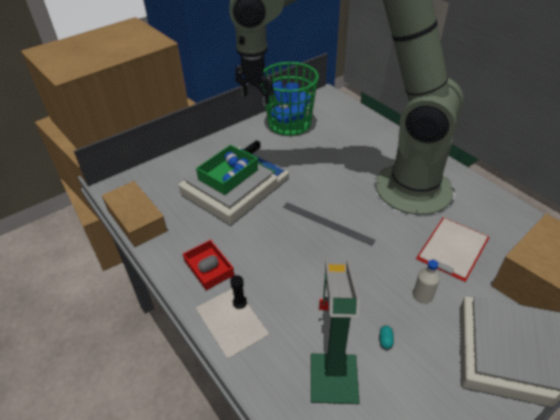

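The pan sits flat and centred on the platform at about (168, 227) with the plugs in it. The chute is empty and the paddle has sprung shut, so I'll hand the job in.

```bash
python3 -c "
from h import *
print(robot.finish_job())"
```

```text
the job is handed in; nothing more can be done
None
```

The pan with all three blue plugs is set down flat in the middle of the scale's platform and released, with nothing else on the bench moved as far as the last picture shows; the job was handed in at about 14 s.

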